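# Prime the hydraulic hand pump that carries the gauge

## Task

Two hydraulic hand pumps stand on the bench; prime the one with the round pressure gauge on it by pumping its lever at least three full strokes, each time pressing it right down to its stop and then letting it come all the way back up. Leave the lever of the other pump alone, and finish with both levers up.

Things in the scene. Friction and masses are not known exactly. Their poses are not given: they have to be found in the camera images.
- gauge_lever (a joint): Sprung lever of the hand pump with a gauge (round, 72 mm wide, white face up, beyond the pivot, 155 mm high). Rad: 0 all the way up, where its spring holds it; 0.6 down on its stop, lever level. Pressing straight down on the grip takes 7 N at the top to 13 N at the bottom, up to 8 N more at 0.15 m/s; let go, it rises by itself in under 1 s.
- gauge_grip (a point): On the gauge pump lever's black rubber grip (36 mm wide, 22 thick, from 170 to 300 mm from the pivot): top face, centre line, 250 mm from the pivot. x runs along the lever to the pivot, y across, z out of the top face. Lever up: it slopes up 34 degrees towards its free end and the robot, point 270 mm above the bench. Lever down: level, its top face 131 mm above the bench.
- plain_lever (a joint): Lever of the other pump, the same but without a gauge; same joint values; not to be pumped. Each pump is fixed to the bench: steel foot plate 360 x 110 mm, green tank 78 mm high lying under the lever, aluminium head at the end away from the robot, steel pivot there 120 mm above the bench. The levers point towards the robot, within 0.3 rad.
- plain_grip (a point): The same point as gauge_grip, on the grip of the other pump's lever, with the same axes and heights.

How it is judged:
On the way, in this order (a step that is already met when the one before it is completed fails the run):
1. first stroke: lever pressed down to its stop (value of joint gauge_lever above 0.5 rad), for 0.1 s.
2. lever back up at its top after the first stroke (value of joint gauge_lever below 0.1 rad), for 0.1 s.
3. second stroke: lever pressed down to its stop (value of joint gauge_lever above 0.5 rad), for 0.1 s.
4. lever back up at its top after the second stroke (value of joint gauge_lever below 0.1 rad), for 0.1 s.
5. third stroke: lever pressed down to its stop (value of joint gauge_lever above 0.5 rad), for 0.1 s.
At the end, for the whole second after the job is handed in: After at least three full strokes (down past 0.5 of 0.6 rad, back up below 0.1 rad each time) the gauge pump's lever is at rest within 0.1 rad of its top, and the other pump's lever is within 0.1 rad of its top (value of joint each of gauge_lever, plain_lever below 0.1 rad and velocity of joint gauge_lever between -0.05 and 0.05 rad/s); the robot touches nothing.
It fails at once if the other pump's lever is pressed down more than 0.15 rad (value of joint plain_lever above 0.15 rad).
It also fails if it takes over 48 s, if anything falls off the work surface, if the arm or the gripper's body presses on something with over 40 N, if the wrist force passes 120 N, or if a joint passes its speed limit or range.

## Robot

A 7-joint arm with a two-finger parallel gripper is mounted at the origin on the work surface. World frame = base frame: x ahead of the robot, y to its left, z up, the work surface at z = 0. Lengths are in m, angles in rad, forces in N, time in s.
With the tool pointing down it reaches from about 0.4 to 0.85 m from the base axis. Payload 10.4 kg.
Tool frame: the origin (TCP) lies on the centre line of the jaws, within the pads' length; the fingertips stand 22 mm ahead of it and the grasp point (between the pads) lies 3 mm ahead of it; z points along the fingers, y is the line along which they close (so a half turn about z gives the same grasp; the last joint's range is limited). The gripper opens to 87 mm and grips with 3 to 60 N. Pads are 19 mm wide; open, the fingers measure 117 mm over their backs; the gripper's body (75 mm by 190 mm) begins 51 mm behind the grasp point.
Start: joints at [-1.371, 0.332, -0.065, 1.46, 0.022, 1.35, -0.088], TCP at [0.138, 0.61, 0.245] pointing down, gripper open.
Joint ranges: [-2.6, 2.6], [-0.5, 2.12], [-1.47, 1.34], [0.16, 2.42], [-1.27, 4.41], [0.06, 2.06], [-2.6, 2.6]. Speed limits (rad/s): [2.22, 2.22, 2.79, 2.79, 3.14, 3.14, 3.14].

## Interface

Orientations are given as a unit quaternion [x, y, z, w].
In Python, from bench import r, sensors, camera gives the robot as it stands (r), with the cameras as plain functions and the readings (sensors).
- The arm moves only by the tool advance, called as name(argument=value, ...), one argument or row to a line, values as JSON. Schema: {"type":"object","properties":{"moves":{"type":"array","items":{"type":"object","properties":{"pos":{"type":"array","items":{"type":"number"},"minItems":3,"maxItems":3},"turn":{"type":"number"},"aperture":{"type":"number"}},"additionalProperties":false,"required":["aperture"]},"minItems":1,"maxItems":12},"grip_n":{"type":"number"},"only":{"type":"string"},"quiet":{"type":"boolean"},"lines":{"type":"string"}},"required":["moves"],"additionalProperties":false}. moves is a list of rows, 1 to 12 of them, each an object with the fields pos (a list: dx, dy, dz in shares of 100 cm (1.0 is 100 cm)), turn (a turn about the tool's z in parts of the range, where 1.0 means 2 rad), aperture (the finger opening in m); a field left out counts as zero (the opening has to be given); each row is the pose to reach, as a shift and turn from the pose commanded when the call began, along the tool's axes at that moment; what a row does not reach only later rows make up. A row lasts 1/10 s, in which the tool goes at most 0.05 m and 0.15 rad, less where a joint would pass 70% of its speed; a pose out of reach is approached as far as the arm can. The fingers move at their own pace and stop on an object; grip_n is the grip in N (left out, the last holds). Time passes only in rows, so rows that do not move let the fingers close. The tool returns the time, the measured TCP pose, the force, the opening and the grip force at its end. only (a regular expression) keeps the lines of the reply that match it, lines (a string "A,B") keeps lines A to B, and quiet returns only ok. No shift or turn number may pass 1 either way. Input that does not fit is refused with a message, and nothing moves.
- sensors.read_state(): the state, without advancing time (a new reading comes with each control period).
- camera(name): name is "side" or "top"; returns a dict with "img" (400x640x3 uint8, red, green, blue), "fx", "fy", "cx", "cy" (pixels), "pose" (4x4, takes a point from camera to world coordinates). Camera axes: x right, y down, z forward; pixel columns grow to the right and rows downward; lengths in m; the calibration is good to about 2 mm. A picture is of the moment at which its call begins. There is no depth.
- r.close_job(): hands the job in; it is judged then, once.
The state is a dict: "time": time; "joint_positions": joint angles; "joint_vel": joint speeds; "joint_torque": joint torques, N m; "ee_pos": TCP position; "eef_rot": TCP orientation; "ft_force": force on the tool from outside, world axes, zero at the start; "torque": the same for the moment, N m; "width": finger opening in m; "grip_force": force on a finger pad.
Only numpy, scipy, OpenCV 4.12 (cv2) and the standard library are available. Lean on these libraries where they do the work, as an engineer would, in place of code of your own. Each camera call takes 0.05 s, during which the arm holds its last target. There are 200 camera calls.

## Working session

There is one attempt and no reset: what is moved stays moved. The work goes in short steps, Python scripts to look and compute and a tool call to move; the robot and the scene stay as the last step left them, time stands still between calls to the robot, and variables do not carry over. Pictures are saved under pics/ and viewed, at most 10 in all, crops included, and the job is handed in when it is done.

```bash
mkdir -p pics; ls
```

Run:
```python
from bench import r, sensors, camera
import cv2,json
s=sensors.read_state();print(s)
for n in("top","side"):
    c=camera(n);cv2.imwrite(f"pics/{n}1.png",c["img"][:,:,::-1]);print(n,c["fx"],c["fy"],c["cx"],c["cy"],c["pose"])
```

```text
bench.py
pics
{'time': 0.0, 'joint_positions': array([-1.37062236,  0.33290434, -0.06469462,  1.46093551,  0.02159233,
        1.34991085, -0.08847911]), 'joint_vel': array([-0.0007743 ,  0.00153282,  0.00117037,  0.00222541,  0.00078246,
       -0.00023052, -0.00045566]), 'joint_torque': array([ 5.84182744e-04, -6.23258400e+01,  2.49110861e-02, -3.89892876e+01,
       -6.13276125e-02,  4.00123664e-02,  1.52069429e-04]), 'ee_pos': array([0.13801106, 0.60920411, 0.2437364 ]), 'eef_rot': array([ 1.11139385e-01,  9.93804559e-01, -7.29700827e-04, -5.05303877e-05]), 'ft_force': array([-0.05913016, -0.32635597,  0.69314175]), 'torque': array([-0.00078172,  0.00259404, -0.01380182]), 'grip_force': 0.0, 'width': 0.08711973553475393}
top 369.2381717164351 369.2381717164351 316.25329598573825 200.04967756628224 [[ 0.00990253 -0.99053848  0.13687757  0.51624172]
 [-0.9999477  -0.01015932 -0.00117762 -0.00232136]
 [ 0.00255706 -0.13685875 -0.99058727  1.04403758]
 [ 0.          0.          0.          1.        ]]
side 454.65831059169665 454.65831059169665 320.26092536382504 214.75131272943653 [[ 0.98747236 -0.08404665  0.13354585  0.50877427]
 [-0.15777726 -0.51433146  0.84295284 -0.88734404]
 [-0.00216053 -0.85346313 -0.52114875  0.79187303]
 [ 0.          0.          0.          1.        ]]
```

View pics/top1.png

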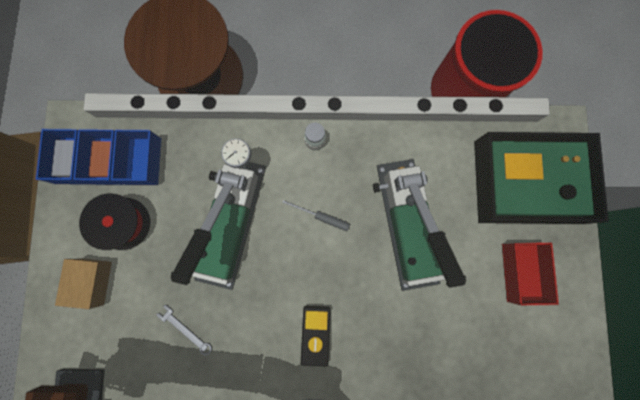

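View pics/side1.png

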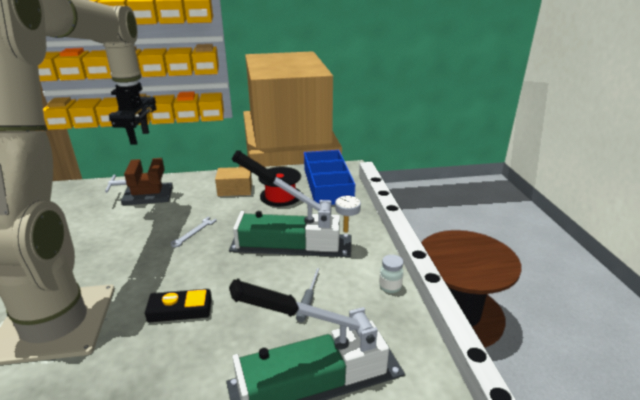

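The gauge pump is the left one (top view: gauge at 235,152, grip from about 200,235 to 181,280; side view: grip from 236,155 to 272,177). The plain pump is to the right, with its grip ending at top 455,280. I'll zoom in on the gauge pump.

Run:
```python
import cv2,numpy as np
a=cv2.imread("pics/top1.png")[130:300,150:290];b=cv2.imread("pics/side1.png")[140:260,220:370]
a=cv2.resize(a,None,fx=3.5,fy=3.5,interpolation=cv2.INTER_CUBIC)
b=cv2.resize(b,None,fx=2,fy=2,interpolation=cv2.INTER_CUBIC)
o=np.zeros((595,800,3),np.uint8);o[:a.shape[0],:a.shape[1]]=a;o[:b.shape[0],495:495+b.shape[1]]=b
cv2.imwrite("pics/z1.png",o)
```

```text
(no output)
```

View pics/z1.png

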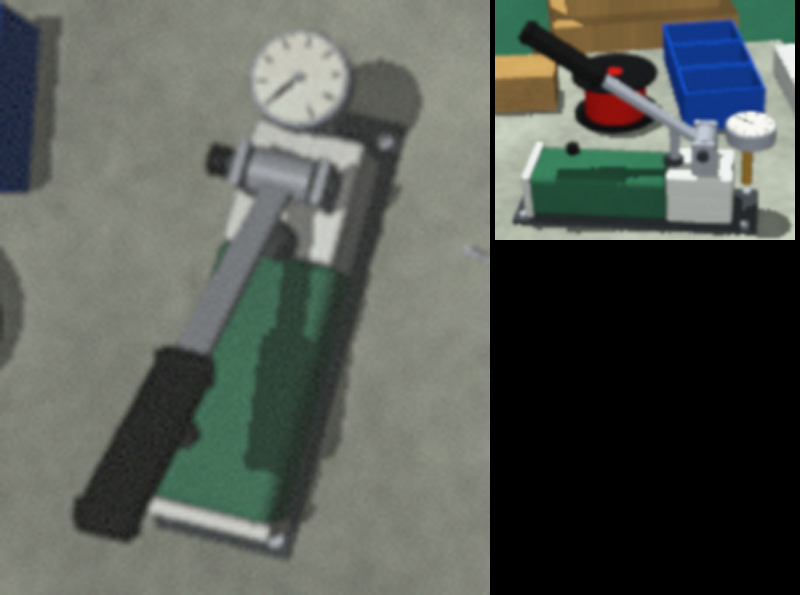

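The crop shows (full-image pixels) the grip's free end at top (180.9,278) / side (238,158), its inner end at (202.9,232.9) / (274,179), the pivot at (229.4,179.1) / (325,210), and the gauge at (236.3,152.9) / (348.5,203).

Create tri.py:
```python
import numpy as np,cv2
from bench import r, sensors, camera
def tri(pts):
    P=[]
    for n in("top","side"):
        c=camera(n);K=np.array([[c["fx"],0,c["cx"]],[0,c["fy"],c["cy"]],[0,0,1]])
        P.append(K@np.linalg.inv(c["pose"])[:3])
    p=np.array(pts,float)
    X=cv2.triangulatePoints(P[0],P[1],p[:,:2].T,p[:,2:].T);X=(X[:3]/X[3]).T
    for x,q in zip(X,p):
        e=[(lambda h:np.hypot(*(h[:2]/h[2]-q[2*i:2*i+2])))(P[i]@np.append(x,1)) for i in(0,1)]
        print(x.round(3),np.round(e,1))
    return X
```

Run:
```python
from tri import *
from scipy.spatial.transform import Rotation as R
X=tri([[180.9,278,238,158],[202.9,232.9,274,179],[229.4,179.1,325,210],[236.3,152.9,348.5,203],[455,279,238,291],[409,182,362,330]])
for a,b in((0,1),(0,2),(4,5)):
    d=X[a]-X[b];print(np.linalg.norm(d),np.arctan2(d[1],-d[0]),np.degrees(np.arcsin(d[2]/np.linalg.norm(d))))
s=sensors.read_state();print(R.from_quat(s["eef_rot"]).as_matrix().round(3),s["ee_pos"])
```

```text
[0.463 0.27  0.28 ] [2. 1.]
[0.557 0.248 0.219] [1.4 0.7]
[0.696 0.217 0.123] [0.7 0.4]
[0.759 0.196 0.153] [1.3 0.8]
[ 0.463 -0.285  0.283] [0.1 0.1]
[ 0.696 -0.242  0.11 ] [0.4 0.3]
0.1136886980662887 0.2260929538961257 32.40497145219935
0.28556608934187805 0.22244299074431118 33.16654644815326
0.2933178073773647 -0.1857999817045776 36.24907709149175
[[-0.975  0.221 -0.   ]
 [ 0.221  0.975 -0.001]
 [-0.    -0.001 -1.   ]] [0.13802649 0.60935883 0.24406139]
```

Heights and lengths check out: pivot at 0.123 m, slope 33°, grip end 0.286 m from the pivot. The tool's x axis already lies along the lever. I'll press vertically at about 0.222 m horizontally from the pivot, which is world (0.480, 0.266). First I raise the tool, close the fingers and travel above that point.

advance(
  moves=[
    {"pos":[0,0,-0.05],"aperture":0},
    {"pos":[0,0,-0.1],"aperture":0},
    {"pos":[-0.04,-0.025,-0.1],"aperture":0},
    {"pos":[-0.08,-0.05,-0.1],"aperture":0},
    {"pos":[-0.12,-0.075,-0.1],"aperture":0},
    {"pos":[-0.16,-0.1,-0.1],"aperture":0},
    {"pos":[-0.2,-0.126,-0.1],"aperture":0},
    {"pos":[-0.24,-0.152,-0.1],"aperture":0},
    {"pos":[-0.28,-0.178,-0.1],"aperture":0},
    {"pos":[-0.32,-0.204,-0.1],"aperture":0},
    {"pos":[-0.365,-0.232,-0.1],"aperture":0},
    {"pos":[-0.409,-0.259,-0.1],"aperture":0},
  ],
  grip_n=20,
)

```text
time: 1.4
ee_pos: [0.4775, 0.2682, 0.3447]
eef_rot: [0.111, 0.994, 0.0, 0.0]
ft_force: [1.7, 1.0, 0.3]
width: 0.003
grip_force: 0.0
```

advance(
  moves=[
    {"aperture":0},
    {"aperture":0},
  ],
)

```text
time: 1.6
ee_pos: [0.4771, 0.2687, 0.3443]
eef_rot: [0.113, 0.994, -0.0, -0.0]
ft_force: [-0.2, 0.2, 0.2]
width: 0.0007
grip_force: 0.0
```

Run:
```python
from bench import r, sensors, camera
import cv2,numpy as np
a=camera("top")["img"][100:350,120:400,::-1];b=camera("side")["img"][50:300,120:400,::-1]
cv2.imwrite("pics/over.png",cv2.resize(np.hstack([a,b]),(800,357)))
```

```text
(no output)
```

View pics/over.png

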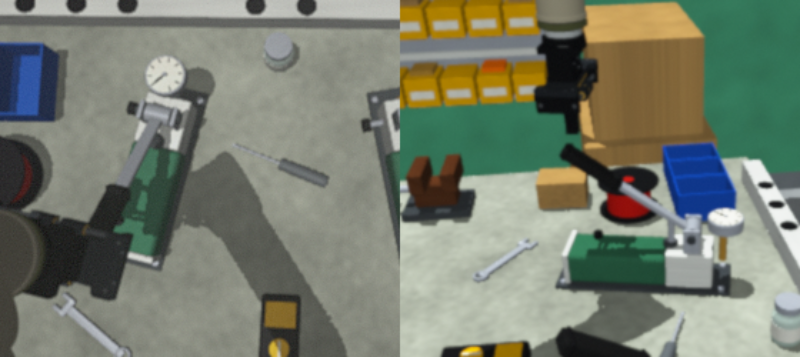

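The fingertip (side crop 572,130) is above the grip, close to its free end. I'll shift 15 mm toward the pivot and press down.

advance(
  moves=[
    {"pos":[-0.015,0,0.02],"aperture":0},
    {"pos":[-0.015,0,0.04],"aperture":0},
    {"pos":[-0.015,0,0.06],"aperture":0},
    {"pos":[-0.015,0,0.08],"aperture":0},
    {"pos":[-0.015,0,0.1],"aperture":0},
    {"pos":[-0.015,0,0.12],"aperture":0},
    {"pos":[-0.015,0,0.135],"aperture":0},
    {"pos":[-0.015,0,0.15],"aperture":0},
    {"pos":[-0.015,0,0.165],"aperture":0},
    {"pos":[-0.015,0,0.18],"aperture":0},
    {"pos":[-0.015,0,0.188],"aperture":0},
    {"pos":[-0.015,0,0.188],"aperture":0},
  ],
)

```text
time: 2.9
ee_pos: [0.4886, 0.27, 0.1567]
eef_rot: [0.109, 0.994, 0.001, -0.001]
ft_force: [-8.6, 3.0, 10.7]
width: 0.0008
grip_force: 5.7
```

advance(
  moves=[
    {"aperture":0},
    {"aperture":0},
  ],
)

```text
time: 3.1
ee_pos: [0.4889, 0.2699, 0.1576]
eef_rot: [0.109, 0.994, 0.001, -0.001]
ft_force: [-7.2, 3.5, 11.4]
width: 0.0003
grip_force: 5.8
```

Run:
```python
from bench import r, sensors, camera
import cv2,numpy as np
a=camera("top")["img"][100:350,120:400,::-1];b=camera("side")["img"][50:300,120:400,::-1]
cv2.imwrite("pics/down.png",cv2.resize(np.hstack([a,b]),(800,357)))
```

```text
(no output)
```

View pics/down.png

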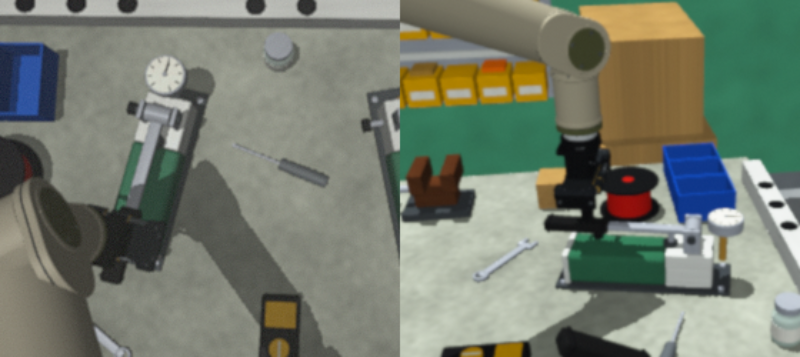

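The lever is nearly level (side crop: grip at 575,223, in line with the rod) and the gauge needle has moved. I'll press the last few mm onto the stop, then let it up.

advance(
  moves=[
    {"pos":[0,0,0.004],"aperture":0},
    {"pos":[0,0,0.008],"aperture":0},
    {"pos":[0,0,0.008],"aperture":0},
    {"pos":[0,0,0.008],"aperture":0},
  ],
)

```text
time: 3.6
ee_pos: [0.4891, 0.27, 0.1527]
eef_rot: [0.109, 0.994, 0.002, -0.001]
ft_force: [-19.8, -4.1, 39.7]
width: 0.0005
grip_force: 19.9
```

advance(
  moves=[
    {"pos":[0,0,-0.02],"aperture":0},
    {"pos":[0,0,-0.05],"aperture":0},
    {"pos":[0,0,-0.08],"aperture":0},
    {"pos":[0,0,-0.11],"aperture":0},
    {"pos":[0,0,-0.14],"aperture":0},
    {"pos":[0,0,-0.17],"aperture":0},
    {"pos":[0,0,-0.18],"aperture":0},
    {"pos":[0,0,-0.18],"aperture":0},
    {"pos":[0,0,-0.18],"aperture":0},
    {"pos":[0,0,-0.18],"aperture":0},
    {"pos":[0,0,-0.18],"aperture":0},
  ],
)

```text
time: 4.7
ee_pos: [0.4906, 0.2665, 0.3273]
eef_rot: [0.111, 0.994, -0.001, -0.001]
ft_force: [-0.1, 0.1, -0.5]
width: 0.0005
grip_force: 0.0
```

Run:
```python
from bench import r, sensors, camera
import cv2,numpy as np
a=camera("top")["img"][100:350,120:400,::-1];b=camera("side")["img"][50:300,120:400,::-1]
cv2.imwrite("pics/up.png",cv2.resize(np.hstack([a,b]),(800,357)))
```

```text
(no output)
```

View pics/up.png

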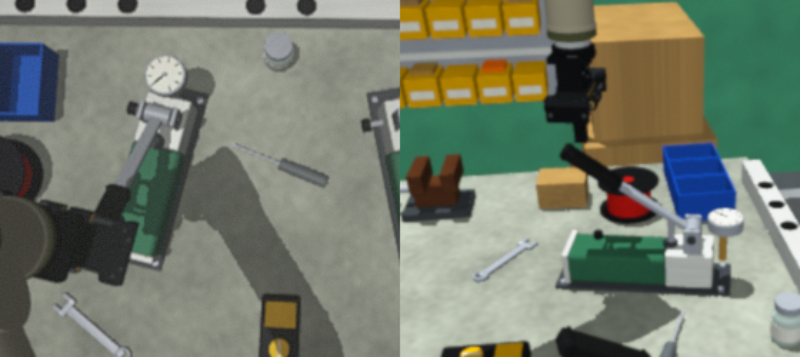

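The force rose to 40 N at the stop, and the lever is back up at the same pixels as before (tip 568,152). Strokes two and three follow.

advance(
  moves=[
    {"pos":[0,0,0.02],"aperture":0},
    {"pos":[0,0,0.04],"aperture":0},
    {"pos":[0,0,0.06],"aperture":0},
    {"pos":[0,0,0.08],"aperture":0},
    {"pos":[0,0,0.1],"aperture":0},
    {"pos":[0,0,0.12],"aperture":0},
    {"pos":[0,0,0.14],"aperture":0},
    {"pos":[0,0,0.16],"aperture":0},
    {"pos":[0,0,0.17],"aperture":0},
    {"pos":[0,0,0.178],"aperture":0},
    {"pos":[0,0,0.178],"aperture":0},
    {"pos":[0,0,0.178],"aperture":0},
  ],
)

```text
time: 6.0
ee_pos: [0.4894, 0.2685, 0.153]
eef_rot: [0.11, 0.994, 0.001, -0.001]
ft_force: [-18.4, -0.1, 27.8]
width: 0.0008
grip_force: 14.2
```

advance(
  moves=[
    {"aperture":0},
    {"aperture":0},
  ],
)

```text
time: 6.2
ee_pos: [0.4895, 0.2685, 0.153]
eef_rot: [0.11, 0.994, 0.001, -0.001]
ft_force: [-16.5, -0.9, 28.2]
width: 0.0004
grip_force: 14.2
```

advance(
  moves=[
    {"pos":[0,0,-0.02],"aperture":0},
    {"pos":[0,0,-0.05],"aperture":0},
    {"pos":[0,0,-0.08],"aperture":0},
    {"pos":[0,0,-0.11],"aperture":0},
    {"pos":[0,0,-0.14],"aperture":0},
    {"pos":[0,0,-0.17],"aperture":0},
    {"pos":[0,0,-0.178],"aperture":0},
    {"pos":[0,0,-0.178],"aperture":0},
    {"pos":[0,0,-0.178],"aperture":0},
    {"pos":[0,0,-0.178],"aperture":0},
    {"pos":[0,0,-0.178],"aperture":0},
    {"pos":[0,0,-0.178],"aperture":0},
  ],
)

```text
time: 7.4
ee_pos: [0.4909, 0.2664, 0.3278]
eef_rot: [0.111, 0.994, -0.0, -0.0]
ft_force: [0.3, -0.1, -0.5]
width: 0.0004
grip_force: 0.0
```

advance(
  moves=[
    {"pos":[0,0,0.02],"aperture":0},
    {"pos":[0,0,0.04],"aperture":0},
    {"pos":[0,0,0.06],"aperture":0},
    {"pos":[0,0,0.08],"aperture":0},
    {"pos":[0,0,0.1],"aperture":0},
    {"pos":[0,0,0.12],"aperture":0},
    {"pos":[0,0,0.14],"aperture":0},
    {"pos":[0,0,0.16],"aperture":0},
    {"pos":[0,0,0.17],"aperture":0},
    {"pos":[0,0,0.178],"aperture":0},
    {"pos":[0,0,0.178],"aperture":0},
    {"pos":[0,0,0.178],"aperture":0},
  ],
)

```text
time: 8.6
ee_pos: [0.4895, 0.2686, 0.153]
eef_rot: [0.11, 0.994, 0.001, -0.001]
ft_force: [-17.3, -0.4, 28.3]
width: 0.0003
grip_force: 14.1
```

advance(
  moves=[
    {"aperture":0},
    {"aperture":0},
  ],
)

```text
time: 8.8
ee_pos: [0.4895, 0.2685, 0.153]
eef_rot: [0.11, 0.994, 0.001, -0.001]
ft_force: [-17.2, -0.6, 27.1]
width: 0.0006
grip_force: 14.0
```

advance(
  moves=[
    {"pos":[0,0,-0.02],"aperture":0},
    {"pos":[0,0,-0.05],"aperture":0},
    {"pos":[0,0,-0.08],"aperture":0},
    {"pos":[0,0,-0.11],"aperture":0},
    {"pos":[0,0,-0.14],"aperture":0},
    {"pos":[0,0,-0.17],"aperture":0},
    {"pos":[0,0,-0.2],"aperture":0},
    {"pos":[0,0,-0.22],"aperture":0},
    {"pos":[0,0,-0.22],"aperture":0},
    {"pos":[0,0,-0.22],"aperture":0},
    {"pos":[0,0,-0.22],"aperture":0},
    {"pos":[0,0,-0.22],"aperture":0},
  ],
)

```text
time: 10.0
ee_pos: [0.4908, 0.2664, 0.3693]
eef_rot: [0.111, 0.994, -0.001, -0.001]
ft_force: [-0.3, 0.3, -0.4]
width: 0.0007
grip_force: 0.0
```

advance(
  moves=[
    {"aperture":0},
    {"aperture":0},
    {"aperture":0},
    {"aperture":0},
    {"aperture":0},
  ],
)

```text
time: 10.5
ee_pos: [0.4911, 0.2665, 0.3706]
eef_rot: [0.111, 0.994, 0.0, 0.0]
ft_force: [-0.6, -0.7, 0.4]
width: 0.0007
grip_force: 0.0
```

Run:
```python
from bench import r, sensors, camera
import cv2,numpy as np
a=camera("top")["img"][100:350,120:480,::-1];b=camera("side")["img"][50:400,120:400,::-1]
o=np.zeros((350,640,3),np.uint8);o[:250,:360]=a;o[:,360:]=b
cv2.imwrite("pics/end.png",o)
```

```text
(no output)
```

View pics/end.png

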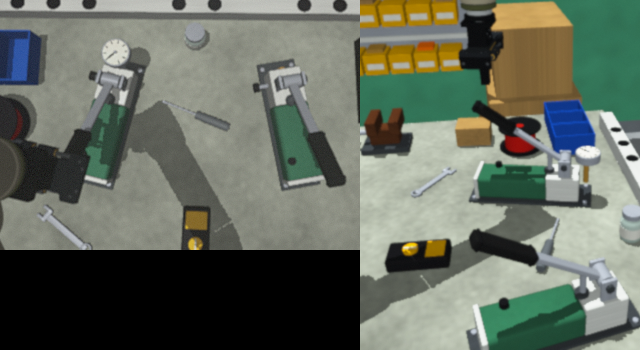

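Both levers are up (grip ends at 478,105 and 475,242), and the gripper is clear above.

```bash
python3 -c "
from bench import r, sensors, camera
print(r.close_job())"
```

```text
the job is handed in; nothing more can be done
None
```

I pumped the gauge pump's lever three full strokes, down to its stop and back up each time; the other lever wasn't touched, both are up, and the job is handed in at about 10.6 s (no verdict was shown).

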